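# Load the parts tumbler and pull it on

## Robot

A 7-joint arm with a two-finger parallel gripper is mounted at the origin on the work surface; the furniture and walls round the work are solid. World frame = base frame: x ahead of the robot, y to its left, z up, the work surface at z = 0. Lengths are in m, angles in rad, forces in N, time in s.
With the tool pointing down it reaches from about 0.4 to 0.875 m from the base axis. Payload 19.3 kg.
Tool frame: the origin (TCP) lies midway between the tips of the shut fingers; the grasp point (between the pads) lies 19 mm behind it (bot.pinch_z is the distance from the TCP to the grasp point, in m); z points along the fingers, y is the line along which they close (so a half turn about z gives the same grasp; the last joint's range is limited). The gripper opens to 85 mm and grips with 20 to 120 N. Pads are 22 mm wide; open, the fingers measure 114 mm over their backs; the gripper's body (76 mm by 85 mm) begins 54 mm behind the grasp point. The pads swing forward as they close: fully open they stand 13 mm farther back than shut.
Start: joints at [-1.211, 0.521, -0.036, 1.599, 0.021, 1.021, -0.113], TCP at [0.26, 0.568, 0.231] pointing down, gripper open.
Joint ranges: [-2.91, 2.91], [-0.3, 2.13], [-1.5, 1.42], [0.17, 2.43], [-1.26, 4.41], [0.16, 1.93], [-2.52, 2.52]. Speed limits (rad/s): [1.89, 1.89, 2.39, 2.39, 3.01, 3.01, 3.01].

## Interface

Orientations are given as [roll, pitch, yaw] about the fixed x, y, z axes, in that order (R = Rz(yaw) Ry(pitch) Rx(roll)).
In Python, from workcell import observe, viewer, bot gives the robot as it stands. The module is installed in compiled form; this text tells all that it offers.
- The arm moves only by the tool play_rows, never from a script. Its argument "motion" is a list of rows, each a list of 7 numbers: the shift along the tool's x, y, z in cm, then the turn, a rotation vector about the tool's x, y, z in rad, then the opening, from -1 (shut) to 1 (fully open), so that 0 is half open. A call has exactly 5 rows; each row is the pose to reach, as a shift and turn from the pose commanded when the call began, along the tool's axes at that moment; what a row does not reach only later rows make up. A row lasts 1/10 s, in which the tool goes at most 50 mm and 8.59 degrees, less where a joint would pass 70% of its speed; a pose out of reach is approached as far as the arm can. A call with a gripper value outside its range is refused whole. The fingers move at their own pace and stop on an object; "squeeze" is the grip in N (left out, the last holds). Time passes only in rows, so rows that repeat a pose let the fingers close, or fill a call up. It gives the time, the measured TCP pose, the force, the opening and the grip force at its end, in the units of the state.
- observe(): the state, without advancing time (a new reading comes with each control period).
- viewer.grab_frame(name): name is "scene" or "side" or "wrist"; returns (picture, depth): 400x640x3 uint8, red, green, blue; 400x640 float32, m along the optical axis (not along the pixel's ray), 0 where there is no reading.
- viewer.camera_info(name): a dict with "fx", "fy", "cx", "cy" (pixels), "R" (3x3) and "t" (3): a world point X has camera coordinates R X + t. Camera axes: x right, y down, z forward; pixel columns grow to the right and rows downward; lengths in m; the calibration is good to about 2 mm. A picture is of the moment at which its call begins: read the wrist's pose just before it. camera_info takes no time and is no camera call; for the wrist camera it gives the pose at the moment of the call.
- bot.job_done(): hands the job in; it is judged then, once.
The state is a dict: "clock": time; "qpos": joint angles; "qd": joint speeds; "joint_efforts": joint torques, N m; "position": TCP position; "tool_rot": TCP orientation; "force": force on the tool from outside, world axes, zero at the start; "moment": the same for the moment, N m; "grip_width": finger opening in m; "finger_force": force on a finger pad.
Only numpy, scipy, OpenCV 4.12 (cv2) and the standard library are available. Lean on these libraries where they do the work, as an engineer would, in place of code of your own. Each camera call takes 0.05 s, during which the arm holds its last target. There are 200 camera calls.

## Task

Pour the six hex nuts from the scoop into the open bowl of the parts tumbler and stand the empty scoop back upright on the worktop. Then start the tumbler: pull its mushroom knob out nearly to its stop, hold it there for about half a second, and let it go fully home again. Do not pull the knob before all the nuts are in the bowl, and do not move the stapler, the mug or the roll of tape.

Things in the scene. Friction and masses are not known exactly. Their poses are not given: they have to be found in the camera images.
- tumbler: Parts tumbler, fixed: low grey housing 134 x 240 mm (its x, y), top 85 mm up; an open bowl on the left half of its top, a spring knob in the right part of its front. Origin: centre of its underside, on the worktop; x points from its front to its back (away from the robot, within 0.3 rad), y to its left, z up. Front face at its x = -67 mm.
- bowl (a point): Centre of the inner floor of the tumbler's round grey plastic bowl, 92 mm above the worktop. Inner radius about 57 mm at the floor and 60 mm at the rim, wall 4 mm, rim 45 mm above this point. Axes as the tumbler's.
- start_knob (a joint): Travel of the tumbler's spring knob in m: 0 home, grows as it is pulled straight out of the front face (the tumbler's -x), stop at 0.020. Out by more than 0.016 is nearly at the stop. The spring takes about 4 N at the start and 8 N at the stop, and returns the knob when let go.
- knob_head (a point): On the knob's axis, in the back plane of its black mushroom head (the side toward the housing), 52 mm up; moves with the knob. Axes as the tumbler's. Head 60 mm across, 20 mm thick toward -x, domed; stem 12 mm thick. At home, 42 mm are free between housing and head (37 mm at the 22 mm bushing on the stem): fingertips fit down behind the head, above the stem. Head's top edge 82 mm up.
- scoop_grip (a point): Middle of the upright black tab at the back of the metal scoop, 80 mm above its underside. Tab 12 mm thick (x), 36 wide (y), top at 102 mm. x: pouring direction, at start to the robot's left; z up. Pan 70 mm wide, walls 28 mm, open spout 48 mm wide with its lip 120 mm ahead of (x) and 73 below this point. 0.25 kg. Nuts slide out at 45 to 65 deg spout-down.
- nut_1: Steel hex nut, 19 mm across flats, 10 mm high, 16 g, one of six alike lying flat in the scoop. Origin: centre of its underside.
- nut_2: Steel hex nut, 19 mm across flats, 10 mm high, 16 g, one of six alike lying flat in the scoop. Origin: centre of its underside.
- nut_3: Steel hex nut, 19 mm across flats, 10 mm high, 16 g, one of six alike lying flat in the scoop. Origin: centre of its underside.
- nut_4: Steel hex nut, 19 mm across flats, 10 mm high, 16 g, one of six alike lying flat in the scoop. Origin: centre of its underside.
- nut_5: Steel hex nut, 19 mm across flats, 10 mm high, 16 g, one of six alike lying flat in the scoop. Origin: centre of its underside.
- nut_6: Steel hex nut, 19 mm across flats, 10 mm high, 16 g, one of six alike lying flat in the scoop. Origin: centre of its underside.
- stapler: Stapler, 34 x 151 x 50 mm, stands on the worktop behind the scoop; leave it. Origin: centre of its underside.
- enamel_mug: Mug with handle, 82 x 114 x 91 mm; leave it. Origin: centre of its underside.
- tape_elec: Small roll of black tape lying flat, 55 mm across, 19 mm high; leave it. Origin: centre of its underside.
Not all that is in view belongs to the job. What is shaped like the part that bears scoop_grip but red is not meant.

How it is judged:
By the outcome, as a careful person would: the job done as asked, in the order asked, and still so for the second after the job is handed in, with the robot touching nothing.
It also fails if it takes over 66 s, if anything falls off the work surface, if the arm or the gripper's body presses on something with over 40 N, if the wrist force passes 120 N, or if a joint passes its speed limit or range.

## Working session

There is one attempt and no reset: what is moved stays moved. The work goes in short steps, Python scripts to look and compute and a tool call to move; the robot and the scene stay as the last step left them, time stands still between calls to the robot, and variables do not carry over. Pictures are saved under pics/ and viewed, at most 10 in all, crops included, and the job is handed in when it is done.

Besides the shell and the picture viewer there is one more tool, called as name(argument=value, ...) on one line, values as JSON. play_rows: Moves the arm, as the interface text tells. Its arguments: {"type":"object","properties":{"motion":{"type":"array"},"squeeze":{"type":"number"}},"required":["motion"]}

```bash
mkdir -p pics
python3 - <<'E'
from workcell import observe, viewer, bot
import cv2, numpy as np
s=observe(); print({k:np.round(v,3).tolist() for k,v in s.items()}, bot.pinch_z)
for n in ("scene","side"):
    p,d=viewer.grab_frame(n); i=viewer.camera_info(n)
    np.savez(n,p=p,d=d,**i); cv2.imwrite(f"pics/{n}.png",p[:,:,::-1]); print(n,{k:np.round(v,3).tolist() for k,v in i.items()})
E
```

```text
{'clock': 0.0, 'qpos': [-1.211, 0.522, -0.036, 1.6, 0.021, 1.021, -0.113], 'qd': [0.001, -0.0, 0.002, 0.001, -0.002, 0.0, 0.0], 'joint_efforts': [-0.0, -92.711, 1.98, -36.995, 0.018, 0.008, 0.0], 'position': [0.26, 0.568, 0.231], 'tool_rot': [-3.14, 0.0, 2.712], 'force': [-0.262, 0.347, 0.119], 'moment': [-0.005, -0.004, 0.02], 'finger_force': 0.0, 'grip_width': 0.085} 0.0187
scene {'fx': 362.445, 'fy': 362.445, 'cx': 314.618, 'cy': 203.47, 'R': [[0.673, -0.74, 0.001], [-0.445, -0.405, -0.799], [0.591, 0.537, -0.602]], 't': [-0.377, 0.222, 1.073]}
side {'fx': 462.393, 'fy': 462.393, 'cx': 313.315, 'cy': 195.188, 'R': [[-0.72, 0.694, -0.01], [0.523, 0.533, -0.665], [-0.456, -0.484, -0.747]], 't': [0.374, -0.125, 1.52]}
```

View pics/scene.png

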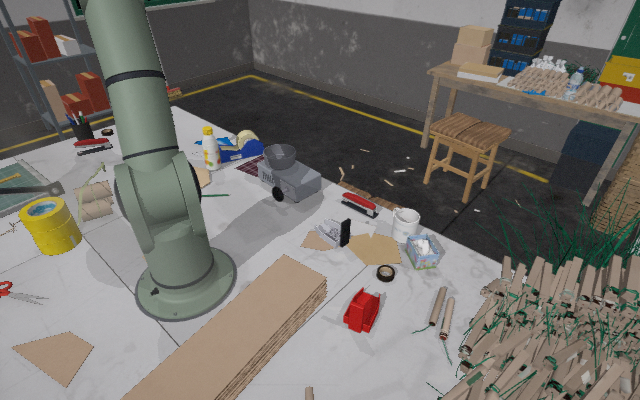

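View pics/side.png

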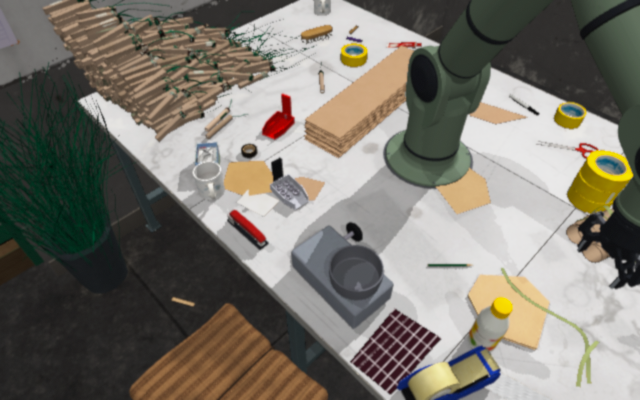

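The side view shows the scoop at about (285,185) with its black tab at (277,168). The tumbler is at (342,275), with its bowl at (357,270) and knob at (354,231). The stapler is at (247,228), the mug at (207,180) and the tape at (249,151). The red decoy is at (280,118).

```bash
cat > h.py <<'E'
import numpy as np, cv2
def cloud(d,i):
    v,u=np.mgrid[:d.shape[0],:d.shape[1]]
    X=np.stack([(u-i['cx'])/i['fx']*d,(v-i['cy'])/i['fy']*d,d],-1)
    return (X-i['t'])@i['R']
def ray(i,u,v,z):
    w=np.array([(u-i['cx'])/i['fx'],(v-i['cy'])/i['fy'],1])@i['R']; c=-i['t']@i['R']
    return c+w*(z-c[2])/w[2]
E
python3 - <<'E'
from h import *
np.set_printoptions(precision=4,suppress=True)
for n,boxes in dict(side=dict(tab=(268,150,288,184),scoop=(265,165,312,215),knob=(340,218,368,245),bowl=(322,240,390,300),tumb=(285,220,398,330)),scene=dict(tab=(338,215,354,250),scoop=(312,215,352,250),knob=(268,182,290,206),bowl=(262,140,300,180),tumb=(255,150,325,205))).items():
    z=np.load(n+'.npz'); W=cloud(z['d'],z); p=z['p']
    hsv=cv2.cvtColor(p,cv2.COLOR_RGB2HSV)
    for k,(a,b,c,e) in boxes.items():
        P=W[b:e,a:c].reshape(-1,3); V=hsv[b:e,a:c].reshape(-1,3)
        ok=z['d'][b:e,a:c].ravel()>0
        if k in('tab','knob'): m=ok&(V[:,2]<60)&(P[:,2]>.02)
        elif k=='scoop': m=ok&(P[:,2]>.006)&(P[:,2]<.05)
        elif k=='bowl': m=ok&(P[:,2]>.128)&(P[:,2]<.15)
        else: m=ok&(abs(P[:,2]-.085)<.004)
        Q=P[m]
        if len(Q)<5: print(n,k,len(Q));continue
        r=cv2.minAreaRect((Q[:,:2]*1000).astype(np.float32))
        print(n,k,len(Q),'mean',Q.mean(0),'min',Q.min(0),'max',Q.max(0),'rect',np.round(r[0],1),np.round(r[1],1),round(r[2],1))
        if k=='bowl': print('circ',cv2.minEnclosingCircle((Q[:,:2]*1000).astype(np.float32)))
E
python3 -c "
import cv2,numpy as np
a=cv2.imread('pics/side.png')[130:330,170:410];b=cv2.imread('pics/scene.png')[130:280,250:460]
cv2.imwrite('pics/c.png',np.vstack([cv2.resize(a,(480,400) ,interpolation=2)[:, :],]));
a=cv2.resize(a,None,fx=1.65,fy=1.65,interpolation=2);b=cv2.resize(b,None,fx=1.9,fy=1.9,interpolation=2);h=max(a.shape[0],b.shape[0])
f=lambda x:cv2.copyMakeBorder(x,0,h-x.shape[0],0,0,0)
cv2.imwrite('pics/c.png',np.hstack([f(a),f(b)]))"
```

```text
side tab 168 mean [ 0.433  -0.2465  0.0736] min [ 0.4161 -0.2532  0.0328] max [ 0.4474 -0.2409  0.1079] rect [ 431.7 -247.6] [11.3 31.2] 83.2
side scoop 810 mean [ 0.431  -0.2019  0.0165] min [ 0.3243 -0.3331  0.006 ] max [ 0.5349 -0.1087  0.0499] rect [ 420.9 -214.3] [195.7 146. ] 48.9
side knob 174 mean [0.4345 0.0711 0.0655] min [0.4241 0.0397 0.0304] max [0.4403 0.0945 0.0849] rect [431.1  67.3] [54.5 15.8] 84.7
side bowl 516 mean [0.554  0.1823 0.1365] min [0.4885 0.1169 0.128 ] max [0.618  0.245  0.1437] rect [553.3 180.6] [128.8 126.7] 56.4
circ ((552.9649047851562, 180.01805114746094), 65.52873229980469)
side tumb 2158 mean [0.5617 0.1115 0.0855] min [0.4265 0.0087 0.0811] max [0.6234 0.2535 0.089 ] rect [524.9 133.1] [239.2 187.5] 86.0
scene tab 181 mean [ 0.424  -0.2541  0.0632] min [ 0.4083 -0.2588  0.0202] max [ 0.4465 -0.2431  0.1013] rect [ 427.6 -252.5] [12.8 38.2] 78.0
scene scoop 388 mean [ 0.4275 -0.2059  0.0182] min [ 0.3874 -0.2587  0.006 ] max [ 0.4719 -0.1345  0.0499] rect [ 428.9 -195. ] [126.1  82.4] 83.9
scene knob 122 mean [0.4229 0.0579 0.058 ] min [0.4147 0.0361 0.0249] max [0.4819 0.138  0.0803] rect [441.7  92.7] [117.   31.8] 63.7
scene bowl 153 mean [0.5494 0.1777 0.1331] min [0.4884 0.1164 0.128 ] max [0.6153 0.244  0.1395] rect [551.8 179.8] [126.  126.5] 4.6
circ ((552.7803344726562, 179.4108428955078), 65.30941009521484)
scene tumb 540 mean [0.5414 0.0965 0.0831] min [0.4769 0.0099 0.081 ] max [0.6128 0.2455 0.0889] rect [547.4 127.7] [230.2 128.2] 86.3
```

View pics/c.png

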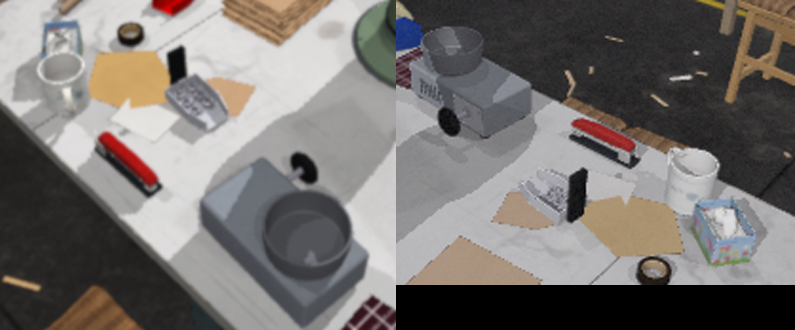

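The crop confirms the scoop's tab is upright and that its spout points to +y, at a yaw of about 82°. The bowl centre is near (0.553, 0.180), with the tumbler's yaw about -4°. I'll move toward the scoop next.

```bash
cat >> h.py <<'E'
from scipy.spatial.transform import Rotation as Ro
def down(yaw,tilt=0): # tool y along horizontal dir (yaw-90deg); tilt about tool y dir's normal: spout-down pitch, deg
    ys=np.deg2rad(yaw-90)
    ax=np.array([-np.sin(ys),np.cos(ys),0])
    return Ro.from_rotvec(ax*np.deg2rad(tilt))*Ro.from_euler('xyz',[180,0,yaw],degrees=True)
def rel(pos,R,s=None):
    from workcell import observe
    s=s or observe(); R0=Ro.from_euler('xyz',s['tool_rot'])
    d=R0.inv().apply(np.array(pos)-s['position'])*100; r=(R0.inv()*R).as_rotvec()
    print('t',round(s['clock'],2),'pos',np.round(s['position'],4),'rpy',np.round(s['tool_rot'],3),'q',np.round(s['qpos'],2),'F',np.round(s['force'],1),'w',round(s['grip_width'],4),'ff',round(s['finger_force'],1))
    print('   shift cm',np.round(d,2),'turn',np.round(r,3))
E
python3 -c "
from h import *
rel([.46,.2,.28],down(165)); rel([.43,-.25,.25],down(172))
a=Ro.from_euler('xyz',[0,0,0])
print(down(172,60).as_matrix().round(2))"
```

```text
t 0.1 pos [0.2603 0.5679 0.2308] rpy [-3.141  0.     2.712] q [-1.21  0.52 -0.04  1.6   0.02  1.02 -0.11] F [-0.1 -0.2 -0.4] w 0.0855 ff 0.0
   shift cm [-33.48 -25.13  -4.89] turn [-0.001 -0.    -0.168]
t 0.1 pos [0.2603 0.5679 0.2308] rpy [-3.141  0.     2.712] q [-1.21  0.52 -0.04  1.6   0.02  1.02 -0.11] F [-0.1 -0.2 -0.4] w 0.0855 ff 0.0
   shift cm [-49.5  -67.28  -1.85] turn [-0.001 -0.    -0.29 ]
[[-0.99  0.07 -0.12]
 [ 0.14  0.5  -0.86]
 [ 0.   -0.87 -0.5 ]]
```

play_rows(motion=[[-3.5,-2.5,-1,0,0,-0.02,1],[-7.5,-5.5,-2.5,0,0,-0.04,1],[-11.5,-8.5,-4,0,0,-0.08,1],[-15.5,-11.5,-5,0,0,-0.1,1],[-19.5,-14.5,-5,0,0,-0.12,1]])

```text
clock: 0.6
position: [0.3756, 0.3582, 0.2823]
tool_rot: [3.14, 0.001, 2.833]
force: [0.8, 0.3, -0.3]
grip_width: 0.0853
finger_force: 0.0
```

play_rows(motion=[[-3.5,-3,0,0,0,-0.02,1],[-7,-6,0,0,0,-0.04,1],[-10.5,-9.5,0,0,0,-0.05,1],[-14,-13,0,0,0,-0.06,1],[-17,-16.5,0,0,0,-0.08,1]])

```text
clock: 1.1
position: [0.4871, 0.1485, 0.2811]
tool_rot: [-3.141, 0.0, 2.912]
force: [1.8, 0.2, 0.6]
grip_width: 0.0851
finger_force: 0.0
```

```bash
python3 -c "
from h import *
rel([.43,-.25,.2],down(172))"
```

```text
t 1.1 pos [0.4871 0.1485 0.2811] rpy [-3.141  0.     2.912] q [-0.48  0.28  0.09  1.84 -0.03  1.02  0.96] F [1.8 0.2 0.6] w 0.0851 ff 0.0
   shift cm [ -3.52 -40.11   8.12] turn [-0.    0.   -0.09]
```

play_rows(motion=[[-0.5,-4.5,0,0,0,-0.02,1],[-1,-9,0,0,0,-0.03,1],[-1.5,-13.5,0,0,0,-0.04,1],[-2,-18,1,0,0,-0.05,1],[-2.2,-22.5,2,0,0,-0.06,1]])

```text
clock: 1.6
position: [0.4561, -0.0751, 0.2611]
tool_rot: [3.142, 0.001, 2.972]
force: [0.9, -1.2, 0.1]
grip_width: 0.0854
finger_force: 0.0
```

play_rows(motion=[[-0.5,-4.5,1,0,0,-0.01,1],[-0.8,-9,2,0,0,-0.02,1],[-1,-13,3.5,0,0,-0.02,1],[-1.1,-16,5,0,0,-0.03,1],[-1.2,-17.5,6,0,0,-0.03,1]])

```text
clock: 2.1
position: [0.4375, -0.2505, 0.2001]
tool_rot: [-3.141, -0.001, 2.999]
force: [0.4, -0.1, -0.6]
grip_width: 0.0855
finger_force: 0.0
```

Run:
```python
from h import *
from workcell import *
rel([.43,-.25,.062],down(172))
i=viewer.camera_info("wrist"); p,d=viewer.grab_frame("wrist")
cv2.imwrite("pics/w1.png",p[:,:,::-1]); np.savez("w1",p=p,d=d,**i)
W=cloud(d,i); g=p.max(2)
m=(g<60)&(d>0)&(W[...,2]>.085)&(W[...,2]<.115)&(np.hypot(W[...,0]-.43,W[...,1]+.25)<.06)
r=cv2.minAreaRect((W[m][:,:2]*1000).astype(np.float32)); print(m.sum(),r,W[m].mean(0))
```

```text
t 2.1 pos [ 0.4375 -0.2505  0.2001] rpy [-3.141e+00 -1.000e-03  2.999e+00] q [ 0.2   0.38  0.26  1.96 -0.13  0.82  1.96] F [ 0.4 -0.1 -0.6] w 0.0855 ff 0.0
   shift cm [ 0.73 -0.05 13.81] turn [-0.001 -0.001 -0.003]
539 ((429.6498107910156, -249.9547576904297), (12.014071464538574, 35.31801223754883), 84.45494079589844) [ 0.42769599 -0.2497403   0.1017112 ]
```

View pics/w1.png

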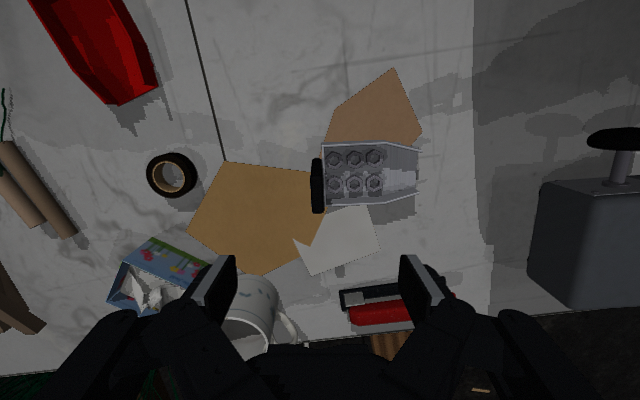

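The wrist view shows the tab top at (318,186), the six nuts in the pan at (355,172), the stapler at (375,305) and the mug at (240,310). The measured tab centre is (0.4296, -0.250), 12 x 35 mm at 84.5°, which fits the sizes given.

Run:
```python
from h import *
rel([.4296,-.25,.060],down(174.5))
z=np.load('w1.npz');W=cloud(z['d'],z)
s=np.load('side.npz');V=cloud(s['d'],s)
for A in (W,V):
  P=A.reshape(-1,3); m=(P[:,2]>.03)&(P[:,2]<.115)&(P[:,0]>.36)&(P[:,0]<.6)&(P[:,1]>-.42)&(P[:,1]<-.08)
  H,_,_=np.histogram2d(P[m][:,1],P[m][:,0],bins=[17,12],range=[[-.42,-.08],[.36,.6]]); print(H.astype(int))
```

```text
t 2.15 pos [ 0.4369 -0.2514  0.1991] rpy [-3.141e+00 -2.000e-03  2.998e+00] q [ 0.2   0.38  0.26  1.96 -0.13  0.82  1.96] F [-3.1 -1.4 -3. ] w 0.0857 ff 0.0
   shift cm [ 0.71  0.04 13.91] turn [-0.001 -0.002 -0.047]
[[  0   0   0   0   0   0   0   0   5   0   0   0]
 [  0   0   0   0   0   0   0   0   0   0   0   0]
 [  0   0   0   0   0   0   0   0   0 303   6   0]
 [  0   0   0   0   0   0   0   0   0 130 601   0]
 [  0   0   0   0   0   0   0   0   0   0 282 362]
 [  0   0   0   0   0   0   0   0   0   0   0   0]
 [  0   0   0   0   0   0   0   0   0   0   0   0]
 [  0   0   0   0   0   0   0   0   0   0   0   0]
 [  0   0 274 289  96   0   0   0   0   0   0   0]
 [  0   6   0   0   0   2   0   0   0   0   0   0]
 [  0   7   0   0   0   6   0   0   0   0   0   0]
 [  0   1   2   0   0   3   0   0   0   0   0   0]
 [  0   0   3   0   0   7   0   0   0   0   0   0]
 [  0   0   2   0   0   5   0   0   0   0   0   0]
 [  0   0   3   0   0   2   0   0   0   0   0   0]
 [  0   0   0   0   0   0   0   0   0   0   0   0]
 [  0   0   0   0   0   0   0   0   0   0   0   0]]
[[  0   0   0  
[... 152 characters left out ...]
  0   0   0   0   0   0   2  22   0]
 [  0   0   0   0   0   0   0   0   0   0  31  89]
 [  0   0   0   0   0   0   0   0   0   0   0   0]
 [  0   0   0   0   0   0   0   0   0   0   0   0]
 [  0   0   0   0   1   0   0   0   0   0   0   0]
 [  0   0  41 119  66   1   0   0   0   0   0   0]
 [  0   4   2   0   0   4   0   0   0   0   0   0]
 [  0   0   0   0   0   2   0   0   0   0   0   0]
 [  0   0   1   0   0   5   0   0   0   0   0   0]
 [  0   1   0   0   0   4   0   0   0   0   0   0]
 [  0   0   4   0   0   5   0   0   0   0   0   0]
 [  0   0   2   0   0   0   0   0   0   0   0   0]
 [  0   0   0   0   0   0   0   0   0   0   0   0]
 [  0   0   0   0   0   0   0   0   0   0   0   0]]
```

play_rows(motion=[[0.4,0,2,0,0,-0.02,1],[0.7,0,5,0,0,-0.04,1],[0.7,0,8.5,0,0,-0.045,1],[0.7,0,12,0,0,-0.045,1],[0.7,0,13.8,0,0,-0.045,1]])

```text
clock: 2.65
position: [0.431, -0.2459, 0.0609]
tool_rot: [3.141, -0.002, 3.047]
force: [0.0, 0.1, -0.9]
grip_width: 0.0853
finger_force: 0.0
```

```bash
python3 -c "
from h import *
rel([.4296,-.25,.060],down(174.5))"
```

```text
t 2.65 pos [ 0.431  -0.2459  0.0609] rpy [ 3.141e+00 -2.000e-03  3.047e+00] q [ 0.27  0.6   0.17  2.07 -0.21  0.49  2.07] F [ 0.   0.1 -0.9] w 0.0853 ff 0.0
   shift cm [ 0.1  -0.42  0.09] turn [ 0.001 -0.002  0.002]
```

play_rows(motion=[[0,-0.4,0.1,0,0,0,1],[0,-0.4,0.1,0,0,0,0],[0,-0.4,0.1,0,0,0,-1],[0,-0.4,0.1,0,0,0,-1],[0,-0.4,0.1,0,0,0,-1]], squeeze=80)

```text
clock: 3.15
position: [0.4319, -0.2509, 0.063]
tool_rot: [-3.141, 0.001, 3.047]
force: [-0.0, -0.9, 0.5]
grip_width: 0.0281
finger_force: 0.0
```

play_rows(motion=[[0,0,0,0,0,0,-1],[0,0,0,0,0,0,-1],[0,0,-0.5,0,0,0,-1],[0,0,-1,0,0,0,-1],[0,0,-2,0,0,0,-1]])

```text
clock: 3.65
position: [0.4311, -0.2508, 0.0824]
tool_rot: [3.141, -0.001, 3.047]
force: [0.2, -0.4, -2.6]
grip_width: 0.0113
finger_force: 78.0
```

```bash
python3 -c "
from h import *
rel([.50,.10,.30],down(190))
rel([.553,.16,.32],down(200,0))"
```

```text
t 3.65 pos [ 0.4311 -0.2508  0.0824] rpy [ 3.141e+00 -1.000e-03  3.047e+00] q [ 0.27  0.57  0.19  2.05 -0.19  0.54  2.07] F [ 0.2 -0.4 -2.6] w 0.0113 ff 78.0
   shift cm [ -3.51  35.58 -21.75] turn [ 0.    -0.001 -0.269]
t 3.65 pos [ 0.4311 -0.2508  0.0824] rpy [ 3.141e+00 -1.000e-03  3.047e+00] q [ 0.27  0.57  0.19  2.05 -0.19  0.54  2.07] F [ 0.2 -0.4 -2.6] w 0.0113 ff 78.0
   shift cm [ -8.22  42.06 -23.76] turn [ 0.    -0.001 -0.444]
```

play_rows(motion=[[0,0,-2,0,0,0,-1],[0,0.3,-4.5,0,0,0,-1],[-0.2,1,-7.5,0,0,-0.02,-1],[-0.4,2,-10.5,0,0,-0.03,-1],[-0.6,3.5,-13.5,0,0,-0.05,-1]])

```text
clock: 4.15
position: [0.4403, -0.2168, 0.2191]
tool_rot: [-3.141, 0.0, 3.096]
force: [1.0, -0.1, -2.9]
grip_width: 0.0112
finger_force: 78.1
```

play_rows(motion=[[-0.2,2,-3,0,0,-0.02,-1],[-0.5,4.2,-5.5,0,0,-0.04,-1],[-1,6.7,-8,0,0,-0.06,-1],[-1.5,9.2,-9.5,0,0,-0.09,-1],[-2,11.7,-10,0,0,-0.11,-1]])

```text
clock: 4.65
position: [0.4662, -0.0998, 0.3196]
tool_rot: [-3.141, 0.003, -3.076]
force: [0.0, -0.0, -3.4]
grip_width: 0.0112
finger_force: 78.1
```

play_rows(motion=[[-0.2,2.5,0,0,0,-0.02,-1],[-0.5,5,0,0,0,-0.04,-1],[-0.8,7.5,0,0,0,-0.06,-1],[-1.2,10,0,0,0,-0.09,-1],[-1.5,12,0,0,0,-0.11,-1]])

```text
clock: 5.15
position: [0.4729, 0.0213, 0.3178]
tool_rot: [-3.141, 0.0, -2.965]
force: [-0.5, -0.2, -3.0]
grip_width: 0.0111
finger_force: 78.1
```

Run:
```python
from h import *
rel([.553,.12,.34],down(195))
for t in (0,20,40,60):
  R=down(195,t).as_matrix(); print(t,R[:,2].round(2))
```

```text
t 5.15 pos [0.4729 0.0213 0.3178] rpy [-3.141  0.    -2.965] q [-0.24  0.18  0.08  1.87 -0.02  1.09  1.6 ] F [-0.5 -0.2 -3. ] w 0.0111 ff 78.1
   shift cm [-9.62  8.3  -2.21] turn [-0.     0.    -0.085]
0 [-0.  0. -1.]
20 [ 0.09 -0.33 -0.94]
40 [ 0.17 -0.62 -0.77]
60 [ 0.22 -0.84 -0.5 ]
```

```bash
cat >> h.py <<'E'
def pour(th,yaw=190,lip=(.5565,.160,.152)):
    u=np.deg2rad(yaw-90);u=np.array([np.cos(u),np.sin(u),0]);t=np.deg2rad(th);k=np.array([0,0,1])
    xs=np.cos(t)*u-np.sin(t)*k; zs=np.sin(t)*u+np.cos(t)*k
    R=down(yaw,th); return np.array(lip)-.120*xs+.073*zs+.019*R.as_matrix()[:,2],R
E
python3 - <<'E'
from h import *
for l in ((.5565,.14,.20),(.5565,.16,.152)):
  for t in (0,20,40,60): p,R=pour(t,lip=l); print(t,p.round(3)); rel(p,R)
E
```

```text
0 [0.577 0.022 0.254]
t 5.15 pos [0.4729 0.0213 0.3178] rpy [-3.141  0.    -2.965] q [-0.24  0.18  0.08  1.87 -0.02  1.09  1.6 ] F [-0.5 -0.2 -3. ] w 0.0111 ff 78.1
   shift cm [-10.29  -1.79   6.39] turn [-0.     0.     0.002]
20 [0.573 0.047 0.292]
t 5.15 pos [0.4729 0.0213 0.3178] rpy [-3.141  0.    -2.965] q [-0.24  0.18  0.08  1.87 -0.02  1.09  1.6 ] F [-0.5 -0.2 -3. ] w 0.0111 ff 78.1
   shift cm [-10.29   0.78   2.61] turn [0.349 0.001 0.002]
40 [0.566 0.084 0.319]
t 5.15 pos [0.4729 0.0213 0.3178] rpy [-3.141  0.    -2.965] q [-0.24  0.18  0.08  1.87 -0.02  1.09  1.6 ] F [-0.5 -0.2 -3. ] w 0.0111 ff 78.1
   shift cm [-10.3    4.49  -0.06] turn [0.698 0.001 0.002]
60 [0.559 0.127 0.331]
t 5.15 pos [0.4729 0.0213 0.3178] rpy [-3.141  0.    -2.965] q [-0.24  0.18  0.08  1.87 -0.02  1.09  1.6 ] F [-0.5 -0.2 -3. ] w 0.0111 ff 78.1
   shift cm [-10.31   8.89  -1.31] turn [1.047 0.002 0.002]
0 [0.577 0.042 0.206]
t 5.15 pos [0.4729 0.0213 0.3178] rpy [-3.141  0.    -2.965] q [-0.24  0.18  0.08  1.87 -0.02  1.09  1.6 ] F [-0.5 -0.2 -3. ] w 0.0111 ff 78.1
   shift cm [-10.64   0.18  11.19] turn [-0.     0.     0.002]
20 [0.573 0.067 0.244]
t 5.15 pos [0.4729 0.0213 0.3178] rpy [-3.141  0.    -2.965] q [-0.24  0.18  0.08  1.87 -0.02  1.09  1.6 ] F [-0.5 -0.2 -3. ] w 0.0111 ff 78.1
   shift cm [-10.64   2.75   7.41] turn [0.349 0.001 0.002]
40 [0.566 0.104 0.271]
t 5.15 pos [0.4729 0.0213 0.3178] rpy [-3.141  0.    -2.965] q [-0.24  0.18  0.08  1.87 -0.02  1.09  1.6 ] F [-0.5 -0.2 -3. ] w 0.0111 ff 78.1
   shift cm [-10.65   6.46   4.74] turn [0.698 0.001 0.002]
60 [0.559 0.147 0.283]
t 5.15 pos [0.4729 0.0213 0.3178] rpy [-3.141  0.    -2.965] q [-0.24  0.18  0.08  1.87 -0.02  1.09  1.6 ] F [-0.5 -0.2 -3. ] w 0.0111 ff 78.1
   shift cm [-10.66  10.86   3.49] turn [1.047 0.002 0.002]
```

play_rows(motion=[[-2,0.2,0.3,0,0,0,-1],[-4.5,0.4,1,0.03,0,0,-1],[-7,0.5,1.7,0.1,0,0,-1],[-9.2,0.6,2.2,0.18,0,0,-1],[-10.3,0.8,2.6,0.25,0,0,-1]])

```text
clock: 5.65
position: [0.5745, 0.0463, 0.2911]
tool_rot: [-2.888, 0.001, -2.967]
force: [0.2, -0.4, -2.8]
grip_width: 0.011
finger_force: 78.2
```

Run:
```python
from h import *
from workcell import *
for t in (20,30,40,50,60): p,R=pour(t); rel(p,R)
```

```text
t 5.65 pos [0.5745 0.0463 0.2911] rpy [-2.888e+00  1.000e-03 -2.967e+00] q [-0.41  0.39  0.12  1.68  0.23  1.11  1.34] F [ 0.2 -0.4 -2.8] w 0.011 ff 78.2
   shift cm [-0.2   3.2   4.06] turn [0.096 0.001 0.   ]
t 5.65 pos [0.5745 0.0463 0.2911] rpy [-2.888e+00  1.000e-03 -2.967e+00] q [-0.41  0.39  0.12  1.68  0.23  1.11  1.34] F [ 0.2 -0.4 -2.8] w 0.011 ff 78.2
   shift cm [-0.2   4.51  2.18] turn [ 0.27   0.001 -0.   ]
t 5.65 pos [0.5745 0.0463 0.2911] rpy [-2.888e+00  1.000e-03 -2.967e+00] q [-0.41  0.39  0.12  1.68  0.23  1.11  1.34] F [ 0.2 -0.4 -2.8] w 0.011 ff 78.2
   shift cm [-0.2   6.12  0.55] turn [ 0.445  0.001 -0.   ]
t 5.65 pos [0.5745 0.0463 0.2911] rpy [-2.888e+00  1.000e-03 -2.967e+00] q [-0.41  0.39  0.12  1.68  0.23  1.11  1.34] F [ 0.2 -0.4 -2.8] w 0.011 ff 78.2
   shift cm [-0.2   7.99 -0.78] turn [ 0.619  0.001 -0.   ]
t 5.65 pos [0.5745 0.0463 0.2911] rpy [-2.888e+00  1.000e-03 -2.967e+00] q [-0.41  0.39  0.12  1.68  0.23  1.11  1.34] F [ 0.2 -0.4 -2.8] w 0.011 ff 78.2
   shift cm [-0.21 10.06 -1.76] turn [ 0.794  0.001 -0.   ]
```

play_rows(motion=[[0,1.6,2,0.03,0,0,-1],[0,3.2,3.8,0.09,0,0,-1],[-0.1,4,3,0.18,0,0,-1],[-0.2,4.5,2.2,0.27,0,0,-1],[-0.2,5.3,1.4,0.36,0,0,-1]])

```text
clock: 6.15
position: [0.567, 0.0937, 0.2655]
tool_rot: [-2.528, 0.002, -2.967]
force: [0.4, -0.4, -2.7]
grip_width: 0.0114
finger_force: 78.4
```

Run:
```python
from h import *
from workcell import *
for t in (40,45,50,55,62): p,R=pour(t); rel(p,R)
p,d=viewer.grab_frame("side"); cv2.imwrite("pics/s2.png",cv2.resize(p[130:330,220:480,::-1],None,fx=2.5,fy=2.5,interpolation=2))
```

```text
t 6.15 pos [0.567  0.0937 0.2655] rpy [-2.528e+00  2.000e-03 -2.967e+00] q [-0.72  0.52  0.2   1.7   0.51  1.21  0.96] F [ 0.4 -0.4 -2.7] w 0.0114 ff 78.4
   shift cm [-0.12  0.52 -0.98] turn [ 0.084  0.001 -0.001]
t 6.15 pos [0.567  0.0937 0.2655] rpy [-2.528e+00  2.000e-03 -2.967e+00] q [-0.72  0.52  0.2   1.7   0.51  1.21  0.96] F [ 0.4 -0.4 -2.7] w 0.0114 ff 78.4
   shift cm [-0.12  1.12 -1.96] turn [ 0.171  0.001 -0.001]
t 6.15 pos [0.567  0.0937 0.2655] rpy [-2.528e+00  2.000e-03 -2.967e+00] q [-0.72  0.52  0.2   1.7   0.51  1.21  0.96] F [ 0.4 -0.4 -2.7] w 0.0114 ff 78.4
   shift cm [-0.12  1.81 -2.88] turn [ 0.259  0.001 -0.001]
t 6.15 pos [0.567  0.0937 0.2655] rpy [-2.528e+00  2.000e-03 -2.967e+00] q [-0.72  0.52  0.2   1.7   0.51  1.21  0.96] F [ 0.4 -0.4 -2.7] w 0.0114 ff 78.4
   shift cm [-0.12  2.57 -3.74] turn [ 0.346  0.001 -0.001]
t 6.15 pos [0.567  0.0937 0.2655] rpy [-2.528e+00  2.000e-03 -2.967e+00] q [-0.72  0.52  0.2   1.7   0.51  1.21  0.96] F [ 0.4 -0.4 -2.7] w 0.0114 ff 78.4
   shift cm [-0.12  3.75 -4.83] turn [ 0.468  0.001 -0.001]
```

View pics/s2.png

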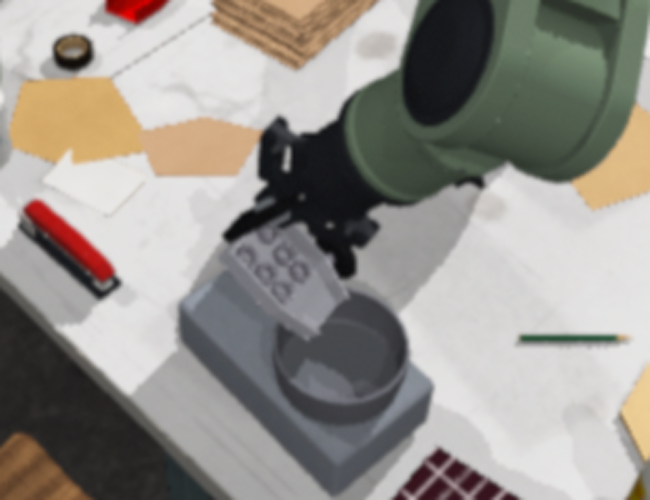

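The scoop is tilted about 35°, with the nuts still in it at about (275,265), and the spout lip at (318,325) is inside the bowl rim. I'll keep tilting slowly.

play_rows(motion=[[-0.1,0.5,-1,0.08,0,0,-1],[-0.1,0.8,-1.5,0.13,0,0,-1],[-0.1,1.1,-2,0.17,0,0,-1],[-0.1,1.5,-2.4,0.215,0,0,-1],[-0.1,1.8,-2.9,0.26,0,0,-1]])

```text
clock: 6.7
position: [0.5623, 0.1246, 0.2782]
tool_rot: [-2.269, 0.0, -2.967]
force: [0.8, 0.3, -2.6]
grip_width: 0.011
finger_force: 79.0
```

play_rows(motion=[[0,0.4,-0.5,0.05,0,0,-1],[0,0.8,-0.9,0.1,0,0,-1],[0,1.2,-1.3,0.15,0,0,-1],[0,1.5,-1.6,0.2,0,0,-1],[0,1.7,-1.8,0.24,0,0,-1]])

```text
clock: 7.2
position: [0.5579, 0.1493, 0.2764]
tool_rot: [-2.028, -0.0, -2.966]
force: [0.5, -0.2, -1.0]
grip_width: 0.0111
finger_force: 79.0
```

play_rows(motion=[[0,0,0,0.02,0,0,-1],[0,0,0,0.03,0,0,-1],[0,0,0,0.04,0,0,-1],[0,0,0,0.04,0,0,-1],[0,0,0,0.04,0,0,-1]])

```text
clock: 7.7
position: [0.5581, 0.1486, 0.2769]
tool_rot: [-1.992, 0.0, -2.967]
force: [0.5, -0.7, -1.7]
grip_width: 0.011
finger_force: 79.0
```

Run:
```python
from h import *
from workcell import *
p,R=pour(66); rel(p,R)
p,d=viewer.grab_frame("side"); cv2.imwrite("pics/s3.png",cv2.resize(p[180:320,260:440,::-1],None,fx=3.5,fy=3.5,interpolation=2))
```

```text
t 7.7 pos [0.5581 0.1486 0.2769] rpy [-1.992  0.    -2.967] q [-0.99  0.79  0.29  1.58  0.71  1.55  0.73] F [ 0.5 -0.7 -1.7] w 0.011 ff 79.0
   shift cm [-0.04 -0.12 -1.38] turn [ 0.002  0.    -0.   ]
```

View pics/s3.png

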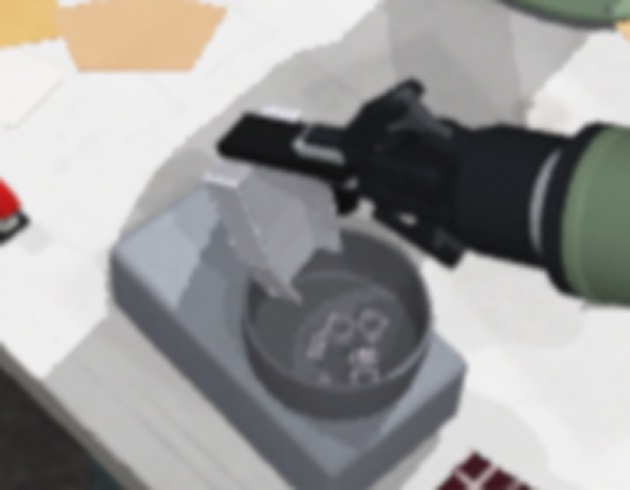

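About six nuts lie in the bowl, around (345,345), and the pan looks empty. The lifted weight also dropped by about 1 N. I'll withdraw the scoop.

Run:
```python
from h import *
for t,l in ((66,(.5565,.15,.20)),(50,(.55,.10,.23)),(30,(.53,.06,.25)),(25,(.51,.04,.25))): p,R=pour(t,lip=l); rel(p,R)
```

```text
t 7.75 pos [0.5581 0.1486 0.2769] rpy [-1.992  0.    -2.967] q [-0.99  0.79  0.29  1.58  0.71  1.55  0.73] F [ 0.3 -0.5 -2.2] w 0.0113 ff 79.0
   shift cm [ 0.13 -4.9  -2.44] turn [ 0.003  0.    -0.   ]
t 7.75 pos [0.5581 0.1486 0.2769] rpy [-1.992  0.    -2.967] q [-0.99  0.79  0.29  1.58  0.71  1.55  0.73] F [ 0.3 -0.5 -2.2] w 0.0113 ff 79.0
   shift cm [  1.64 -10.64   4.24] turn [-0.277  0.    -0.   ]
t 7.75 pos [0.5581 0.1486 0.2769] rpy [-1.992  0.    -2.967] q [-0.99  0.79  0.29  1.58  0.71  1.55  0.73] F [ 0.3 -0.5 -2.2] w 0.0113 ff 79.0
   shift cm [  4.31 -13.81  11.26] turn [-0.626  0.    -0.   ]
t 7.75 pos [0.5581 0.1486 0.2769] rpy [-1.992  0.    -2.967] q [-0.99  0.79  0.29  1.58  0.71  1.55  0.73] F [ 0.3 -0.5 -2.2] w 0.0113 ff 79.0
   shift cm [  6.62 -14.19  13.86] turn [-0.713  0.    -0.   ]
```

play_rows(motion=[[0,-2.5,-1.5,0,0,0,-1],[0.1,-5,-2.4,-0.03,0,0,-1],[0.6,-7.5,1,-0.12,0,0,-1],[1.6,-10.6,4.2,-0.25,0,0,-1],[2.8,-12.2,7.5,-0.39,0,0,-1]])

```text
clock: 8.25
position: [0.5512, 0.026, 0.3589]
tool_rot: [-2.386, 0.003, -2.966]
force: [1.6, -1.3, -2.1]
grip_width: 0.0112
finger_force: 79.1
```

Run:
```python
from h import *
p,R=pour(20,lip=(.51,.02,.24)); print(p); rel(p,R)
rel([.46,-.1,.22],down(182,0))
```

```text
[ 0.52637399 -0.07286149  0.33178582]
t 8.25 pos [0.5512 0.026  0.3589] rpy [-2.386  0.003 -2.966] q [-0.76  0.4   0.28  1.72  0.62  1.35  1.02] F [ 1.6 -1.3 -2.1] w 0.0112 ff 79.1
   shift cm [ 4.18 -4.92  8.34] turn [-0.406  0.004 -0.001]
t 8.25 pos [0.5512 0.026  0.3589] rpy [-2.386  0.003 -2.966] q [-0.76  0.4   0.28  1.72  0.62  1.35  1.02] F [ 1.6 -1.3 -2.1] w 0.0112 ff 79.1
   shift cm [11.23  1.62 17.5 ] turn [-0.754  0.056  0.133]
```

play_rows(motion=[[2,-2,3,-0.12,0,0,-1],[4,-4,7,-0.25,0,0.02,-1],[6,-3,10,-0.38,0.02,0.04,-1],[8,-2,12.5,-0.5,0.03,0.07,-1],[10,0,15,-0.63,0.04,0.1,-1]])

```text
clock: 8.75
position: [0.4704, -0.093, 0.2494]
tool_rot: [-3.017, 0.011, -3.075]
force: [0.3, 1.6, -3.9]
grip_width: 0.0113
finger_force: 78.9
```

Run:
```python
from h import *
rel([.4303,-.2505,.12],down(174.5))
```

```text
t 8.75 pos [ 0.4704 -0.093   0.2494] rpy [-3.017  0.011 -3.075] q [-0.24  0.26  0.28  1.99  0.07  0.88  1.62] F [ 0.3  1.6 -3.9] w 0.0113 ff 78.9
   shift cm [  5.2  -13.72  14.71] turn [-0.124  0.022  0.161]
```

play_rows(motion=[[1,-3,2.5,-0.04,0,0.03,-1],[2.2,-6.5,5.5,-0.08,0.01,0.07,-1],[3.5,-10,9,-0.12,0.02,0.11,-1],[4.5,-12.5,12.5,-0.124,0.02,0.14,-1],[5.2,-13.7,14.7,-0.124,0.022,0.16,-1]])

```text
clock: 9.25
position: [0.4282, -0.2529, 0.1186]
tool_rot: [-3.136, -0.006, 3.045]
force: [0.3, 0.4, -1.7]
grip_width: 0.011
finger_force: 79.0
```

Run:
```python
from h import *
rel([.4303,-.2505,.063],down(174.5))
```

```text
t 9.25 pos [ 0.4282 -0.2529  0.1186] rpy [-3.136 -0.006  3.045] q [ 0.22  0.51  0.26  2.04 -0.2   0.62  2.08] F [ 0.3  0.4 -1.7] w 0.011 ff 79.0
   shift cm [-0.21  0.29  5.56] turn [-0.005 -0.006 -0.001]
```

play_rows(motion=[[-0.1,0.2,1.5,-0.005,-0.006,0,-1],[-0.2,0.3,3,-0.005,-0.006,0,-1],[-0.2,0.3,4.3,-0.005,-0.006,0,-1],[-0.2,0.3,5.1,-0.005,-0.006,0,-1],[-0.2,0.3,5.4,-0.005,-0.006,0,-1]])

```text
clock: 9.75
position: [0.4321, -0.247, 0.0656]
tool_rot: [3.141, 0.001, 3.05]
force: [-0.4, 0.4, -2.0]
grip_width: 0.0109
finger_force: 79.0
```

play_rows(motion=[[0,0,0.1,0,0,0,-1],[0,0,0.2,0,0,0,-1],[0,0,0.3,0,0,0,-1],[0,0,0.3,0,0,0,-1],[0,0,0.3,0,0,0,-1]])

```text
clock: 10.25
position: [0.4324, -0.2471, 0.0633]
tool_rot: [3.141, 0.002, 3.05]
force: [0.3, -0.6, -2.1]
grip_width: 0.0116
finger_force: 79.0
```

play_rows(motion=[[0,0,0.1,0,0,0,-1],[0,0,0.1,0,0,0,-1],[0,0,0.2,0,0,0,-1],[0,0,0.2,0,0,0,-1],[0,0,0.2,0,0,0,-1]])

```text
clock: 10.75
position: [0.4327, -0.2474, 0.0627]
tool_rot: [3.141, 0.003, 3.05]
force: [-8.4, 5.1, 41.9]
grip_width: 0.0112
finger_force: 85.5
```

play_rows(motion=[[0,0,-0.15,0,0,0,-1],[0,0,-0.15,0,0,0,-0.7],[0,0,-0.15,0,0,0,0],[0,0,-0.15,0,0,0,0],[0,0,-0.15,0,0,0,0]])

```text
clock: 11.25
position: [0.4323, -0.2471, 0.0624]
tool_rot: [3.141, 0.001, 3.05]
force: [0.5, 0.2, 0.1]
grip_width: 0.043
finger_force: 0.0
```

play_rows(motion=[[0,0,-1,0,0,0,0],[0,0,-4,0,0,0,0],[0,0,-8,0,0,0,0],[0,0,-12,0,0,0,0],[0,0,-15,0,0,0,0]])

```text
clock: 11.75
position: [0.4321, -0.2474, 0.2156]
tool_rot: [-3.141, 0.003, 3.05]
force: [0.4, -0.1, -0.2]
grip_width: 0.0429
finger_force: 0.0
```

Run:
```python
from h import *
from workcell import *
np.set_printoptions(precision=4,suppress=True)
rel([.42,.03,.20],down(176))
ims=[]
for n in("side","scene"):
  p,d=viewer.grab_frame(n); i=viewer.camera_info(n); W=cloud(d,i); 
  c=p[200:310,300:400] if n=="side" else p[130:280,240:400]
  ims.append(cv2.resize(c[:,:,::-1],(400,440 if n=="side" else 375),interpolation=2))
  P=W.reshape(-1,3)
  m=(P[:,2]>.02)&(P[:,2]<.11)&(np.hypot(P[:,0]-.43,P[:,1]+.25)<.04)&(p.max(2).ravel()<60); print(n,'tab',m.sum(),P[m].mean(0),P[m].max(0),P[m].min(0))
  m=(P[:,2]>.015)&(P[:,2]<.084)&(p.max(2).ravel()<60)&(P[:,0]>.39)&(P[:,0]<.46)&(P[:,1]>.02)&(P[:,1]<.11); Q=P[m]; print('knob',m.sum(),Q.mean(0),Q.min(0),Q.max(0),cv2.minAreaRect((Q[:,:2]*1000).astype(np.float32)))
ims[1]=cv2.copyMakeBorder(ims[1],0,65,0,0,0)
cv2.imwrite("pics/s4.png",np.hstack(ims))
```

```text
t 11.75 pos [ 0.4321 -0.2474  0.2156] rpy [-3.141  0.003  3.05 ] q [ 0.16  0.35  0.31  1.96 -0.14  0.85  2.03] F [ 0.4 -0.1 -0.2] w 0.0429 ff 0.0
   shift cm [ 3.76 27.51  1.54] turn [-0.     0.003 -0.022]
side tab 167 [ 0.4335 -0.2434  0.0726] [ 0.4485 -0.238   0.1056] [ 0.4171 -0.2529  0.035 ]
knob 168 [0.4345 0.0714 0.066 ] [0.4252 0.0434 0.0341] [0.4391 0.0969 0.0833] ((432.4831237792969, 70.33135986328125), (53.432865142822266, 13.249054908752441), 86.16761779785156)
scene tab 177 [ 0.4254 -0.2513  0.0644] [ 0.4455 -0.2429  0.1008] [ 0.4091 -0.2562  0.0202]
knob 121 [0.4225 0.0576 0.0578] [0.4161 0.0366 0.029 ] [0.4356 0.0846 0.079 ] ((425.1366882324219, 60.68748474121094), (18.837200164794922, 48.15622329711914), 3.277388572692871)
```

View pics/s4.png

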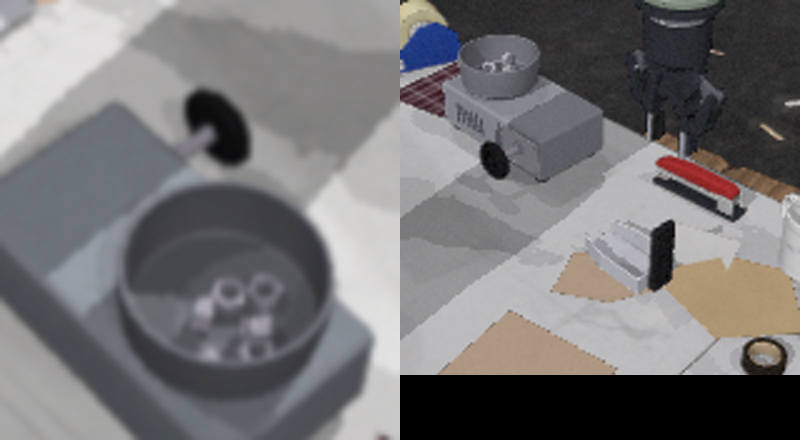

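All six nuts are in the bowl: (230,292), (263,290), (203,312), (258,326), (210,352) and (255,350). The scoop stands upright and empty. I'll move over the gap behind the knob head next.

play_rows(motion=[[0,3,0,0,0,0,-0.45],[0,7,0,0,0,0,-0.45],[0,11.5,0,0,0,0,-0.45],[0,16,0,0,0,0,-0.45],[0,20,0,0,0,0,-0.45]])

```text
clock: 12.35
position: [0.45, -0.0459, 0.2128]
tool_rot: [3.141, 0.001, 3.05]
force: [0.7, 0.0, -0.3]
grip_width: 0.0232
finger_force: 0.0
```

Run:
```python
from h import *
rel([.455,.067,.22],down(176))
```

```text
t 12.35 pos [ 0.45   -0.0459  0.2128] rpy [3.141e+00 1.000e-03 3.050e+00] q [-0.23  0.28  0.25  2.07 -0.09  0.8   1.55] F [ 0.7  0.  -0.3] w 0.0232 ff 0.0
   shift cm [ 0.53 11.29 -0.71] turn [ 0.001  0.001 -0.021]
```

play_rows(motion=[[0.1,3,-0.2,0,0,-0.01,-0.45],[0.2,6,-0.4,0,0,-0.02,-0.45],[0.4,9,-0.6,0,0,-0.02,-0.45],[0.5,10.8,-0.7,0,0,-0.02,-0.45],[0.5,11.3,-0.7,0,0,-0.02,-0.45]])

```text
clock: 12.85
position: [0.4555, 0.0668, 0.2198]
tool_rot: [3.141, 0.001, 3.073]
force: [0.7, -0.5, -0.1]
grip_width: 0.0237
finger_force: 0.0
```

Run:
```python
from h import *
from workcell import *
np.set_printoptions(precision=4,suppress=True)
i=viewer.camera_info("wrist"); p,d=viewer.grab_frame("wrist")
cv2.imwrite("pics/w2.png",p[:,:,::-1]); np.savez("w2",p=p,d=d,**i)
W=cloud(d,i);P=W.reshape(-1,3);g=p.max(2).ravel()
m=(P[:,2]>.03)&(P[:,2]<.09)&(g<60)&(P[:,0]>.39)&(P[:,0]<.46)&(P[:,1]>.02)&(P[:,1]<.12);Q=P[m]
print('head',m.sum(),Q.min(0),Q.max(0),cv2.minAreaRect((Q[:,:2]*1000).astype(np.float32)))
m=(abs(P[:,2]-.085)<.004)&(P[:,0]>.44)&(P[:,0]<.64)&(P[:,1]>-.02)&(P[:,1]<.27);Q=P[m]
print('top',m.sum(),Q.min(0),Q.max(0),cv2.minAreaRect((Q[:,:2]*1000).astype(np.float32)))
for y in (.03,.05,.07,.09): 
  k=abs(Q[:,1]-y)<.004; print(y,np.sort(Q[k][:,0])[:3])
m=(P[:,2]>.04)&(P[:,2]<.066)&(g>60)&(P[:,0]>.44)&(P[:,0]<.475)&(P[:,1]>.03)&(P[:,1]<.11);Q=P[m]
print('stem',m.sum(),Q.mean(0),Q.min(0),Q.max(0)); rel([.458,.067,.046],down(176))
```

```text
head 1049 [0.4182 0.0383 0.039 ] [0.459  0.0969 0.0844] ((430.787109375, 67.74624633789062), (45.85741424560547, 44.49043273925781), 42.059715270996094)
top 8719 [0.4783 0.0156 0.081 ] [0.6131 0.2529 0.0885] ((550.45263671875, 131.68540954589844), (236.7230224609375, 131.53684997558594), 86.4328384399414)
0.03 [0.4789 0.479  0.479 ]
0.05 [0.4793 0.4793 0.4796]
0.07 [0.4813 0.4816 0.4817]
0.09 [0.4828 0.4828 0.483 ]
stem 238 [0.4581 0.0654 0.0584] [0.4426 0.0595 0.0551] [0.4748 0.0717 0.0648]
t 12.9 pos [0.4556 0.0664 0.2197] rpy [3.141 0.001 3.072] q [-0.43  0.28  0.19  2.04 -0.07  0.83  1.3 ] F [-0.3  0.9 -0. ] w 0.0232 ff 0.0
   shift cm [-0.21  0.07 17.37] turn [0.001 0.001 0.   ]
```

View pics/w2.png

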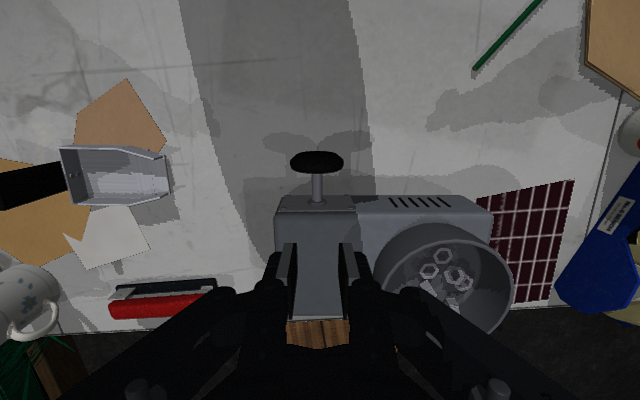

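The wrist view shows the head at (317,161), the stem at (318,190) and the housing's front edge at row 205. The scoop is empty and the nuts are in the bowl. Measured, the gap runs from x = 0.439 to 0.481, with the stem at y = 0.0655. I'll go down with one finger on each side of the stem.

play_rows(motion=[[-0.1,-0.1,2,0,0,0,-0.45],[-0.2,-0.1,5,0,0,0,-0.45],[-0.3,-0.1,8,0,0,0,-0.45],[-0.3,-0.1,10.5,0,0,0,-0.45],[-0.3,-0.1,12,0,0,0,-0.45]])

```text
clock: 13.4
position: [0.458, 0.0623, 0.098]
tool_rot: [-3.141, -0.0, 3.069]
force: [0.1, -0.2, 0.1]
grip_width: 0.0234
finger_force: 0.0
```

Run:
```python
from h import *
rel([.459,.0655,.048],down(176.4))
```

```text
t 13.4 pos [0.458  0.0623 0.098 ] rpy [-3.141 -0.     3.069] q [-0.38  0.49  0.15  2.13 -0.14  0.52  1.37] F [ 0.1 -0.2  0.1] w 0.0234 ff 0.0
   shift cm [-0.08  0.33  5.  ] turn [-0.001 -0.    -0.01 ]
```

play_rows(motion=[[-0.1,0.3,0,0,0,-0.01,-0.45],[-0.1,0.3,1.2,0,0,-0.01,-0.45],[-0.1,0.3,2.5,0,0,-0.01,-0.45],[-0.1,0.3,3.8,0,0,-0.01,-0.45],[-0.1,0.3,5,0,0,-0.01,-0.45]])

```text
clock: 13.9
position: [0.4605, 0.0666, 0.0495]
tool_rot: [3.141, 0.003, 3.08]
force: [-0.2, -0.9, -0.8]
grip_width: 0.0236
finger_force: 0.0
```

Run:
```python
from h import *
rel([.459,.0655,.048],down(176.4))
```

```text
t 13.9 pos [0.4605 0.0666 0.0495] rpy [3.141e+00 3.000e-03 3.080e+00] q [-0.36  0.59  0.11  2.15 -0.16  0.41  1.39] F [-0.2 -0.9 -0.8] w 0.0236 ff 0.0
   shift cm [ 0.14 -0.12  0.14] turn [0.001 0.003 0.001]
```

play_rows(motion=[[0.4,-0.1,0,0,0,0,-0.45],[0.8,-0.1,0,0,0,0,-0.45],[1.2,-0.1,0,0,0,0,-0.45],[1.6,-0.1,0,0,0,0,-0.45],[2,-0.1,0,0,0,0,-0.45]])

```text
clock: 14.4
position: [0.4408, 0.0669, 0.0503]
tool_rot: [3.141, 0.004, 3.08]
force: [5.8, -2.7, -2.6]
grip_width: 0.0232
finger_force: 3.0
```

play_rows(motion=[[0.2,0,0,0,0,0,-0.45],[0.4,0,0,0,0,0,-0.45],[0.6,0,0,0,0,0,-0.45],[0.8,0,0,0,0,0,-0.45],[0.8,0,0,0,0,0,-0.45]])

```text
clock: 14.9
position: [0.4331, 0.0675, 0.0503]
tool_rot: [3.141, 0.004, 3.08]
force: [7.3, -3.3, -3.9]
grip_width: 0.0233
finger_force: 3.7
```

Run:
```python
from h import *
from workcell import *
np.set_printoptions(precision=4,suppress=True)
rel([.459,.0655,.048],down(176.4))
for n,ref in(("side",.4345),("scene",.4225)):
  p,d=viewer.grab_frame(n); i=viewer.camera_info(n); P=cloud(d,i).reshape(-1,3)
  m=(P[:,2]>.025)&(P[:,2]<.06)&(p.max(2).ravel()<60)&(P[:,0]>.37)&(P[:,0]<.46)&(P[:,1]>.02)&(P[:,1]<.11);Q=P[m];print(n,len(Q),Q.mean(0) if len(Q) else 0,np.percentile(Q[:,0],[2,10,50,90,98]) if len(Q) else 0)
  z=np.load(n+'.npz');P=cloud(z['d'],z).reshape(-1,3);p=z['p']
  m=(P[:,2]>.025)&(P[:,2]<.06)&(p.max(2).ravel()<60)&(P[:,0]>.37)&(P[:,0]<.46)&(P[:,1]>.02)&(P[:,1]<.11);Q=P[m];print('  before',len(Q),Q.mean(0),np.percentile(Q[:,0],[2,10,50,90,98]))
```

```text
t 14.9 pos [0.4331 0.0675 0.0503] rpy [3.141 0.004 3.08 ] q [-0.37  0.56  0.11  2.22 -0.16  0.36  1.38] F [ 7.3 -3.3 -3.9] w 0.0233 ff 3.7
   shift cm [-2.6  -0.04  0.24] turn [0.001 0.004 0.001]
side 22 [0.42   0.074  0.0506] [0.4176 0.4178 0.4197 0.4215 0.4246]
  before 56 [0.4363 0.072  0.0491] [0.4331 0.4344 0.4365 0.4382 0.4389]
scene 71 [0.4066 0.0556 0.0486] [0.3985 0.4    0.404  0.4138 0.4359]
  before 62 [0.421  0.0547 0.048 ] [0.4149 0.4167 0.4198 0.4293 0.4325]
```

play_rows(motion=[[0.25,-0.1,0,0,0,0,-0.45],[0.25,-0.1,0,0,0,0,-0.45],[0.25,-0.1,0,0,0,0,-0.45],[0.25,-0.1,0,0,0,0,-0.45],[0.25,-0.1,0,0,0,0,-0.45]])

```text
clock: 15.5
position: [0.4311, 0.0672, 0.0504]
tool_rot: [3.14, 0.005, 3.08]
force: [8.3, 2.3, -4.1]
grip_width: 0.0234
finger_force: 3.9
```

play_rows(motion=[[0,0,0,0,0,0,-0.45],[-1,0,0,0,0,0,-0.45],[-2,0,0,0,0,0,-0.45],[-2.8,0,0,0,0,0,-0.45],[-2.8,0,0,0,0,0,-0.45]])

```text
clock: 16.0
position: [0.4581, 0.0649, 0.0498]
tool_rot: [3.141, 0.002, 3.08]
force: [-0.3, 0.2, 0.1]
grip_width: 0.0235
finger_force: 0.0
```

Released with no remaining contact force. I'll lift straight out.

play_rows(motion=[[0,0,-1,0,0,0,-0.45],[0,0,-4,0,0,0,-0.45],[0,0,-8,0,0,0,-0.45],[0,0,-12,0,0,0,-0.45],[0,0,-15,0,0,0,-0.45]])

```text
clock: 16.5
position: [0.4567, 0.0648, 0.2025]
tool_rot: [3.141, 0.003, 3.08]
force: [0.4, 0.6, -0.0]
grip_width: 0.0235
finger_force: 0.0
```

Run:
```python
from h import *
from workcell import *
np.set_printoptions(precision=4,suppress=True)
z0=np.load('side.npz');r0=cloud(z0['d'],z0)
rel([.459,.0655,.2],down(176.4))
for n in("side","scene"):
  p,d=viewer.grab_frame(n); z=np.load(n+'.npz')
  for p,P in((p,cloud(d,z).reshape(-1,3)),(z['p'],cloud(z['d'],z).reshape(-1,3))):
    m=(P[:,2]>.025)&(P[:,2]<.06)&(p.max(2).ravel()<60)&(P[:,0]>.37)&(P[:,0]<.46)&(P[:,1]>.02)&(P[:,1]<.11);print(n,m.sum(),P[m].mean(0))
i=viewer.camera_info("wrist"); p,d=viewer.grab_frame("wrist"); cv2.imwrite("pics/w3.png",p[:,:,::-1])
```

```text
t 16.5 pos [0.4567 0.0648 0.2025] rpy [3.141 0.003 3.08 ] q [-0.43  0.31  0.2   2.06 -0.08  0.78  1.33] F [ 0.4  0.6 -0. ] w 0.0235 ff 0.0
   shift cm [-0.23  0.09  0.25] turn [0.001 0.003 0.001]
side 51 [0.4365 0.073  0.0491]
side 56 [0.4363 0.072  0.0491]
scene 59 [0.4211 0.055  0.046 ]
scene 62 [0.421  0.0547 0.048 ]
```

View pics/w3.png

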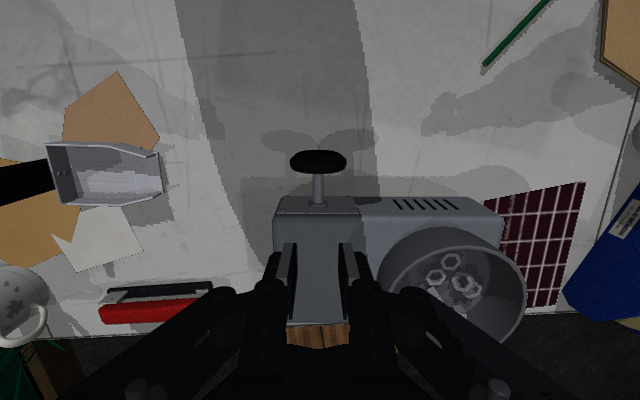

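The knob at (318,161) is back home: both cameras put it where it was at the start. The nuts are in the bowl at (455,280), and the empty scoop stands at (110,175). The robot is touching nothing.

```bash
python3 -c "
from workcell import bot
print(bot.job_done())"
```

```text
the job is handed in; nothing more can be done
None
```

Job handed in at about 16.7 s: all six nuts are in the bowl, the empty scoop is upright on the worktop, and the knob was pulled to about 18 mm (force and position estimate), held about half a second and is fully home; setting the scoop down briefly pressed it onto the worktop with 42 N at the wrist.

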